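Steady a soda maker on its swing-out levelling base

TASK

The soda maker rocks on its base. Swing the folding grey leg at the front of the base all the way out to its stop, so that it points straight forward from the machine, then screw the leg's foot down with the red knob until it and the tray's other feet all carry weight and the base no longer rocks; do not jack the tray's front foot off the worktop. Leave the machine where it stands and the things around it alone.

Things in the scene. Friction and masses are not known exactly. Their poses are not given: they have to be found in the camera images.
- base: Aluminium tray (240 x 178 mm, top 22 mm above the worktop) that stands free and carries the black soda maker (449 mm tall, its head overhanging the drip tray at the front from 275 to 460 mm up); together 3.8 kg. Origin: centre of the tray at worktop height. Its x axis points to the machine's back (front is -x), z up. It faces more or less the sink, to the robot's left. Two fixed rubber feet at the back, one at the front (+y side).
- leg (a joint): Hinge of the grey leg, vertical axis, rad: 0 = folded along the tray's front edge (pointing along the base's +y), 1.57 = at its stop, fully out, pointing along the base's -x. Stiff: it stays where it is left; about 0.12 N m turns it, e.g. 2.2 N pushed on the bar 55 mm from the hinge.
- leg_hinge (a point): Point on the leg's hinge axis, at mid-height of the bar; base frame [-0.137, -0.066, 0.030]. The leg is a bar 18 mm wide, z 21 to 38 mm above the worktop, with a sleeve (25 mm across) at its end, 120 mm from the hinge. Bolt head on the hinge to z 43 mm. The point turns with the leg: its y axis points along the leg to the sleeve, its -x axis the way it swings out.
- leg_push (a point): Point on the inner side face of the leg's bar (the face towards the tray), 55 mm from the hinge, at mid-height of the bar: pushing here towards the point's -x swings the leg out. Same axes as leg_hinge.
- knob_grip (a point): Centre of the red ribbed knob (35 mm diameter, 24 mm tall) on top of the screw, the place to grip it. The screw leans 27 degrees outward along the leg: the point's z axis runs along the screw, up through the knob's top. With the leg out the knob's top leans to the front (base -x). Below it a bare steel rod shows, then the sleeve: 14 mm of gap when wound right up, 7 mm when the base is steady.
- knob (a joint): Turn of the red knob, rad, 0 = wound right up, growing clockwise seen from above; range 0 to 8.6, found at 0.2 to 1.4. Clockwise screws the foot down and out, 10 mm a turn (1.6 mm per rad); knob and foot go down together. Stiff (0.05 N m), stays as left. With the leg out the foot first touches at about 3.2 rad, the feet share the load best at about 4.5, and past 5.6 the tray's front foot lifts.
- foot_front_left: Soft round black rubber foot (30 mm) fixed under the tray at its front, on the base's +y side: base frame [-0.106, 0.070, 0], origin at its underside. It shares the front's load with the leg's foot and is the first to lift if that is screwed too far.
- mug: Dotted white mug, 93 mm tall, bystander. Origin: centre of its underside.
- tumbler: Clear glass tumbler, 79 mm across, 90 mm tall, bystander to the right. Origin: centre of its underside.
- fork: Steel fork, 205 mm long, lying on the worktop, bystander. Origin: centre of its underside.
- onion_a: Brown onion, about 68 mm, bystander on the right. Origin at its underside.
- onion_b: Brown onion, about 62 mm, bystander on the left. Origin at its underside.
- ball_foot: Black rubber ball foot (20 mm diameter) at the lower end of the leg's screw, the base's fourth foot. Origin at the ball's centre: its underside is 10 mm below.

How it is judged:
On the way, in this order (a step that is already met when the one before it is completed fails the run):
1. the leg has been swung out to its stop (value of joint leg above 1.48 rad), for 0.2 s.
2. the foot has been screwed down and carries weight together with the tray's front foot (the two back feet always do) (contact force between each of ball_foot, foot_front_left and anything else above 2 N and value of joint knob above 3 rad), for 0.2 s.
At the end, for the whole second after the job is handed in: The leg is at its stop (over 1.48 rad); the screw's ball foot and the tray's front rubber foot each press on the worktop with more than 2 N (the two back feet always do), so nothing rocks; the base is level within 0.008 rad, at rest, and within 40 mm of where it stood (value of joint leg above 1.48 rad and contact force between each of ball_foot, foot_front_left and anything else above 2 N and angle between base's own z axis and vertical below 0.008 rad and distance of base from where it was at the start of the episode below 0.04 m and linear speed of base below 0.01 m/s and angular speed of base below 0.05 rad/s); the robot touches nothing.
It fails at once if the soda maker is tipped by more than about 6 degrees (angle between base's own z axis and vertical above 0.1 rad).
It fails at once if a bystander (mug, tumbler, an onion, fork) is moved by more than 30 mm (distance of any of mug, tumbler, onion_a, onion_b, fork from where it was at the start of the episode above 0.03 m).
It also fails if it takes over 58 s, if anything falls off the work surface, if the arm or the gripper's body presses on something with over 40 N, if the wrist force passes 120 N, or if a joint passes its speed limit or range.

ROBOT

A 7-joint arm with a two-finger parallel gripper is mounted at the origin on a cart in front of the work surface, level with it; the furniture and walls round the work are solid. World frame = base frame: x ahead of the robot, y to its left, z up, the work surface at z = 0. Lengths are in m, angles in rad, forces in N, time in s.
With the tool pointing down it reaches from about 0.425 to 0.875 m from the base axis. Payload 4.7 kg.
Tool frame: the origin (TCP) lies on the centre line of the jaws, within the pads' length; the fingertips stand ahead of it and the grasp point (between the pads) lies 2 mm behind it (nose_length is the z of the fingertips in the tool frame, in m); z points along the fingers, y is the line along which they close (so a half turn about z gives the same grasp; the last joint's range is limited). The gripper opens to 87 mm and grips with 3 to 60 N. Pads are 19 mm wide; open, the fingers measure 117 mm over their backs; the gripper's body (75 mm by 190 mm) begins 51 mm behind the grasp point.
Start: joints at [1.298, 0.321, -0.07, 1.45, 0.023, 1.371, -0.057], TCP at [0.184, -0.623, 0.24] pointing down, gripper open.
Joint ranges: [-2.86, 2.86], [-0.3, 2.09], [-1.38, 1.24], [0.06, 2.45], [-1.56, 4.7], [0.09, 2.05], [-2.69, 2.69]. Speed limits (rad/s): [2.57, 2.57, 3.14, 3.14, 3.14, 3.14, 3.14].

INTERFACE

Orientations are given as a rotation vector (axis times angle).
In Python, from bench import * gives the robot as it stands.
- The arm moves only by the tool send_rows, never from a script. Its arguments are lists of equal length, an entry for each row: "xyz": the shift along the tool's x, y, z in mm, a list of three; "dr": the turn, a rotation vector about the tool's x, y, z in rad, a list of three. A call has exactly 10 rows; each row is the pose to reach, as a shift and turn from the pose commanded when the call began, along the tool's axes at that moment; what a row does not reach only later rows make up. A row lasts 1/12 s, in which the tool goes at most 41.7 mm and 7.16 degrees, less where a joint would pass 70% of its speed; a pose out of reach is approached as far as the arm can. A call with a gripper value outside its range is refused whole. "jaw" is the finger opening in mm, from 0 to 87, set as the call begins (left out, the last holds). The fingers move at their own pace and stop on an object; "grip_force" is the grip in N (left out, the last holds). Time passes only in rows, so rows that repeat a pose let the fingers close, or fill a call up. It gives the time, the measured TCP pose, the force, the opening and the grip force at its end, in the units of the state.
- get_state(): the state, without advancing time (a new reading comes with each control period).
- get_image(name): name is "side" or "top"; returns the picture (384x512x3 uint8, red, green, blue); there is no depth.
- calibration(name): a dict with "vfov" (degrees; the focal length in pixels is half the picture's height over the tangent of half this angle, whatever the lens; pixels are square), "cx", "cy" (the principal point, pixels), "k1" (the pictures are not rectified: a ray, as slopes to the right and down, at radius r is drawn at 1 + k1 r^2 times it, then the intrinsics apply), "rvec" (rotation vector, rad) and "tvec" (3), from world to camera coordinates, as OpenCV has them. Camera axes: x right, y down, z forward; pixel columns grow to the right and rows downward; lengths in m; the calibration is good to about 2 mm. A picture is of the moment at which its call begins. calibration takes no time and is no camera call.
- close_job(): hands the job in; it is judged then, once.
The state is a dict: "time": time; "joint_positions": joint angles; "qd": joint speeds; "joint_torque": joint torques, N m; "position": TCP position; "tool_rot": TCP orientation; "ft_force": force on the tool from outside, world axes, zero at the start; "torque": the same for the moment, N m; "grip_width": opening from 0.0 (shut) to 1.0 (fully open); "grip_force": force on a finger pad.
Only numpy, scipy, OpenCV 4.12 (cv2) and the standard library are available. Lean on these libraries where they do the work, as an engineer would, in place of code of your own. Each camera call takes 0.05 s, during which the arm holds its last target. There are 200 camera calls.

## Working session

There is one attempt and no reset: what is moved stays moved. The work goes in short steps, Python scripts to look and compute and a tool call to move; the robot and the scene stay as the last step left them, time stands still between calls to the robot, and variables do not carry over. Pictures are saved under pics/ and viewed, at most 10 in all, crops included, and the job is handed in when it is done.

Besides the shell and the picture viewer there is one more tool, called after "Emit:" by a JSON object that holds its "name" and its "arguments", one argument or row to a line. send_rows: Moves the arm, as the interface text tells. Its arguments: {"type":"object","properties":{"xyz":{"type":"array"},"dr":{"type":"array"},"jaw":{"type":"number"},"grip_force":{"type":"number"}},"required":["xyz","dr"]}

```bash
mkdir -p pics; ls
python3 - <<'E'
from bench import *
import cv2
for n in("side","top"):
    im=get_image(n); cv2.imwrite(f"pics/{n}0.png",cv2.resize(im[:,:,::-1],None,fx=1.5,fy=1.5,interpolation=cv2.INTER_CUBIC)); print(n,calibration(n))
s=get_state();print(s)
E
```

```text
pics
side {'vfov': 55.60092753662764, 'cx': 254.59181538140803, 'cy': 188.06244503922773, 'k1': -0.11218365601277319, 'rvec': array([ 0.10776994,  2.72357893, -1.5227421 ]), 'tvec': array([0.53561047, 0.11677063, 1.122079  ])}
top {'vfov': 43.585421785444, 'cx': 258.3381712521464, 'cy': 188.61096014666413, 'k1': -0.06864365308554977, 'rvec': array([ 2.16196135, -2.19644385,  0.18952857]), 'tvec': array([-0.10271509,  0.55876035,  1.62285575])}
{'time': 0.1, 'joint_positions': array([ 1.29809324,  0.32174058, -0.07009299,  1.45156881,  0.02260973,
        1.37080675, -0.05691729]), 'qd': array([ 0.00157394, -0.00045466, -0.00176246, -0.00366859, -0.00019616,
       -0.00055028, -0.00018162]), 'joint_torque': array([ 2.93243420e-04, -4.92570233e+01, -4.05948199e-01, -3.13399279e+01,
       -6.40338636e-02,  3.94484529e-02,  7.63712251e-05]), 'position': array([ 0.18369827, -0.62300536,  0.23856838]), 'tool_rot': array([-3.10765767e+00, -4.48755815e-01,  5.46840601e-04]), 'ft_force': array([ 0.07269417, -0.03213049,  0.30135612]), 'torque': array([ 0.01085527, -0.02629663, -0.01889786]), 'grip_force': 0.0, 'grip_width': 0.9976510360549145}
```

View pics/side0.png

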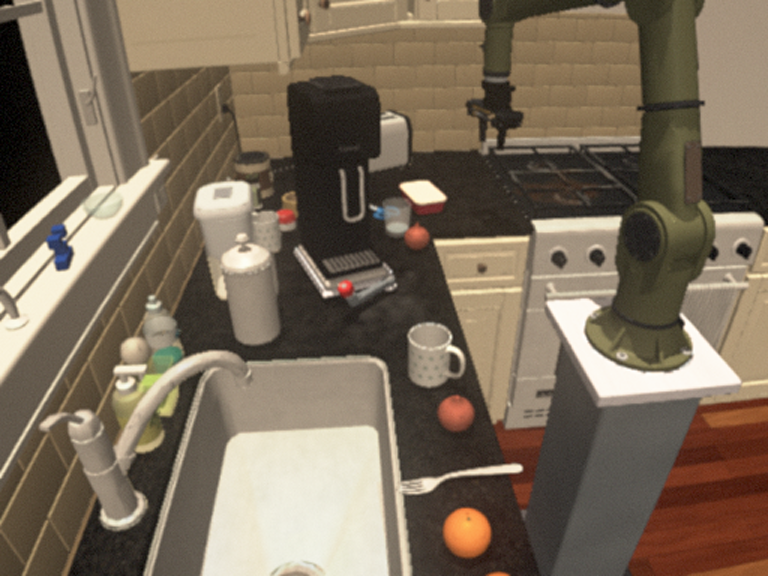

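View pics/top0.png

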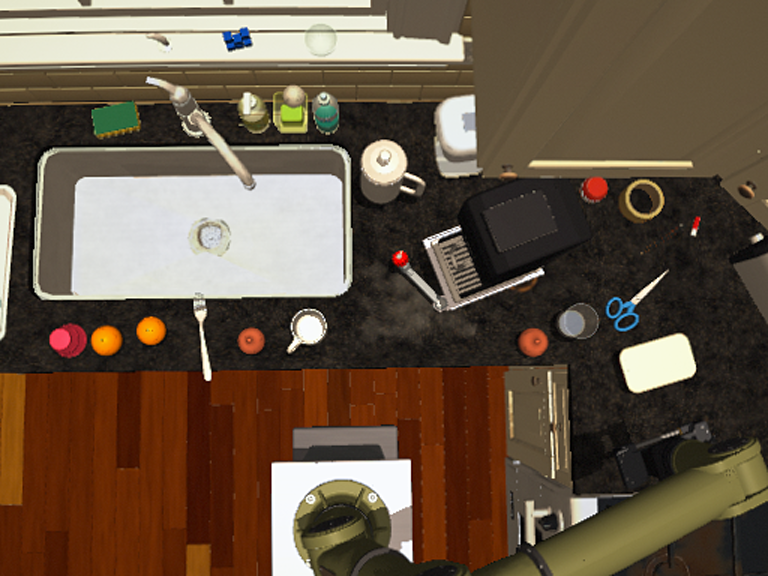

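The side view shows the machine with its knob at (345,288). In the top view the knob is at (400,258), the hinge at (440,305), and the tray front edge runs (425,240) to (445,308). The leg is already partly open. I'll zoom in for exact pixels.

```bash
cat > h.py <<'E'
from bench import *
import numpy as np, cv2
from scipy.spatial.transform import Rotation as R
def cam(n):
    c=calibration(n); f=192/np.tan(np.radians(c["vfov"])/2)
    return c,f,R.from_rotvec(c["rvec"]).as_matrix(),np.array(c["tvec"])
def ray(n,u,v):
    c,f,M,t=cam(n); K=np.array([[f,0,c["cx"]],[0,f,c["cy"]],[0,0,1.]])
    d=np.array([(u-c["cx"])/f,(v-c["cy"])/f]); x=d.copy()
    for _ in range(20): x=d/(1+c["k1"]*(x@x))
    return -M.T@t, M.T@np.array([x[0],x[1],1])
def at_z(n,u,v,z):
    o,d=ray(n,u,v); return o+d*(z-o[2])/d[2]
def proj(n,p):
    c,f,M,t=cam(n); q=M@np.array(p)+t; s=q[:2]/q[2]; s=s*(1+c["k1"]*(s@s)); return np.array([c["cx"],c["cy"]])+f*s
def tri(a,b):
    (o1,d1),(o2,d2)=ray("side",*a),ray("top",*b)
    A=np.c_[d1,-d2]; l=np.linalg.lstsq(A,o2-o1,rcond=None)[0]
    p,q=o1+d1*l[0],o2+d2*l[1]; return (p+q)/2,np.linalg.norm(p-q)
def red(n,box):
    im=get_image(n).astype(int); u0,v0,u1,v1=box; s=im[v0:v1,u0:u1]
    m=(s[...,0]>120)&(s[...,1]<70)&(s[...,2]<70); y,x=np.nonzero(m); return x.mean()+u0,y.mean()+v0,m.sum()
def crop(n,box,k,fn):
    u0,v0,u1,v1=box; im=get_image(n)[v0:v1,u0:u1,::-1]; cv2.imwrite(fn,cv2.resize(im,None,fx=k,fy=k,interpolation=cv2.INTER_CUBIC))
E
python3 - <<'E'
from h import *
crop("top",(250,150,370,220),6,"pics/t1.png"); crop("side",(190,150,280,210),8,"pics/s1.png")
a=red("side",(215,180,245,205)); b=red("top",(255,160,280,182)); print(a,b,tri(a[:2],b[:2]))
E
```

```text
(np.float64(231.0), np.float64(193.1315789473684), np.int64(38)) (np.float64(266.5405405405405), np.float64(172.3108108108108), np.int64(74)) (array([ 0.6054951 , -0.13867253,  0.06954218]), np.float64(0.0063035987021773125))
```

View pics/t1.png

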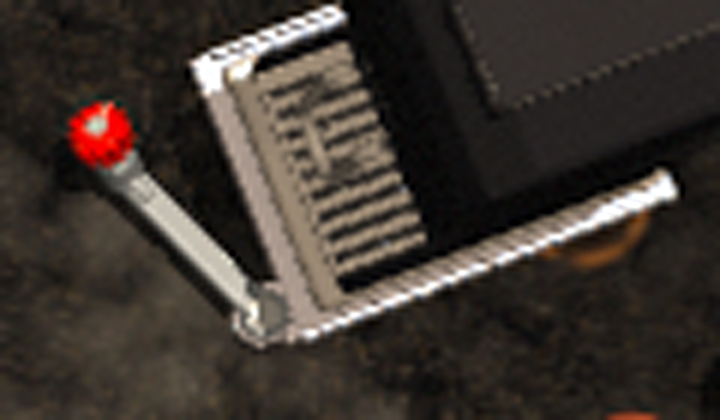

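View pics/s1.png

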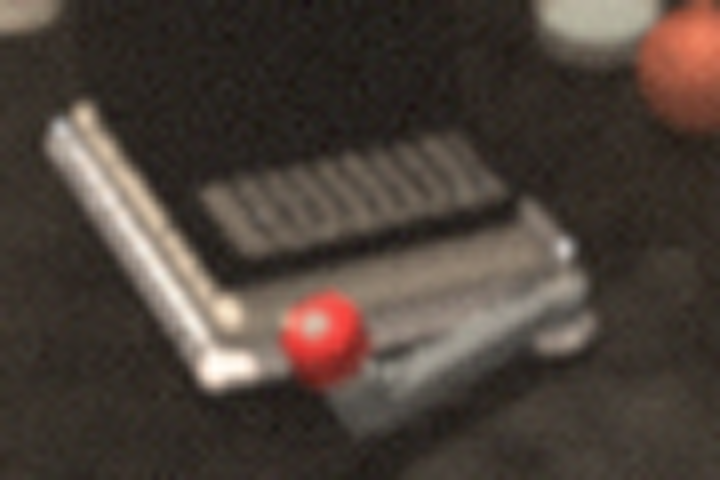

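The top crop shows tray front corners at about (198,68) and (298,338), the hinge bolt at (263,308) and the knob at (101,134). The side crop shows the knob at (325,340), the sleeve at (365,405) and the hinge near (570,300).

```bash
cat >> h.py <<'E'
def base():
    A=at_z("top",250+198/6,150+68/6,.022); B=at_z("top",250+298/6,150+338/6,.022)
    y=(A-B)[:2]; L=np.linalg.norm(y); y/=L; x=np.array([y[1],-y[0]])
    T=np.eye(4); T[:2,0]=x; T[:2,1]=y; T[:2,3]=(A+B)[:2]/2+.120*x
    return T,L
E
python3 - <<'E'
from h import *
T,L=base(); print("edge",L,"yaw",np.arctan2(T[1,0],T[0,0]),T[:2,3])
h=T@[-.137,-.066,.043,1]; print("hinge",h, "measured",at_z("top",250+263/6,150+308/6,.043))
for z in(.06,.07,.08):
    k=at_z("top",266.54,172.31,z); b=np.linalg.inv(T)@np.r_[k,1]; d=b[:2]-[-.137,-.066]; print(z,k,"r",np.linalg.norm(d),"leg",np.arctan2(-d[0],d[1]))
o=at_z("top",250+132/6,150+178/6,.038);b=np.linalg.inv(T)@np.r_[o,1]; d=b[:2]-[-.137,-.066]; print("bar",np.arctan2(-d[0],d[1]),np.linalg.norm(d))
# leg-out geometry
print("sleeve out",T@[-.257,-.066,.03,1],"dir",T[:3,0]*-1)
for n,p in(("onionb",(251/1.5,341/1.5)),("mug",(308/1.5,328/1.5)),("onion a",(533/1.5,342/1.5)),("canister",(385/1.5,170/1.5))): print(n,at_z("top",*p,.05))
print(proj("side",T@[-.137,-.066,.043,1][:4] if 0 else (T@[-.137,-.066,.043,1])[:3]))
E
```

```text
edge 0.16897366339486847 yaw -1.2431715375425005 [ 0.61342885 -0.34198765]
hinge [ 0.50685351 -0.23351324  0.043       1.        ] measured [ 0.51059898 -0.23296433  0.043     ]
0.06 [ 0.61020231 -0.13962488  0.06      ] r 0.13962806481667125 leg 0.40984530517981765
0.07 [ 0.60860476 -0.13894445  0.07      ] r 0.13891210721586467 leg 0.4212042175037846
0.08 [ 0.60700722 -0.13826401  0.08      ] r 0.1382142570631624 leg 0.43267932637658113
bar 0.4134445865414573 0.10954615823668631
sleeve out [ 0.4682381  -0.11989612  0.03        1.        ] dir [-0.32179507  0.94680934 -0.        ]
onionb [0.42769718 0.199138   0.05      ]
mug [0.45511775 0.0709127  0.05      ]
onion a [ 0.41465596 -0.44241556  0.05      ]
canister [ 0.8215396  -0.11005647  0.05      ]
[258.33260178 183.48611634]
```

The base is located: the edge measures 169 mm against 178 mm, the hinge agrees within 4 mm, and the leg is at about 0.41 rad. I'll go in around the front of the machine.

Emit:
{"name": "send_rows", "arguments": {
  "xyz": [
    [27, -30, -1],
    [54, -59, -2],
    [82, -89, -3],
    [109, -119, -4],
    [136, -149, -6],
    [164, -178, -8],
    [191, -208, -10],
    [218, -238, -12],
    [245, -267, -14],
    [270, -295, -15]
  ],
  "dr": [
    [0, 0, -0.08],
    [0, 0, -0.16],
    [0, 0, -0.24],
    [0, 0, -0.32],
    [0, 0, -0.4],
    [0, 0, -0.48],
    [0, 0, -0.56],
    [0, 0, -0.64],
    [0, 0, -0.72],
    [0, 0, -0.8]
  ],
  "jaw": 0
}}

```text
time: 1.13
position: [0.3602, -0.262, 0.255]
tool_rot: [2.684, 1.63, -0.0]
ft_force: [2.1, -0.6, 0.4]
grip_width: 0.324
grip_force: 0.0
```

```bash
cat >> h.py <<'E'
def goal(M,p):
    s=get_state(); c=R.from_rotvec(s["tool_rot"]).as_matrix()
    print("t",s["time"],"q",s["joint_positions"].round(2),"pos",s["position"].round(4),"F",s["ft_force"].round(1),"T",s["torque"].round(2),"w",round(s["grip_width"]*87,1))
    print("rel xyz mm",(c.T@(np.array(p)-s["position"])*1e3).round(1),"dr",R.from_matrix(c.T@M).as_rotvec().round(3))
def M_lean(th,rot=0):
    "tool leaning th towards the machine's front, turned rot about tool z"
    T,_=base(); d=-T[:3,0]; z=-np.sin(th)*d-np.cos(th)*np.array([0,0,1.]); y=np.cross(d,[0,0,1.]); 
    return np.c_[np.cross(y,z),y,z]@R.from_euler("z",rot).as_matrix()
E
python3 - <<'E'
from h import *
goal(M_lean(.35),[.50,-.08,.25])
E
```

```text
t 1.1333 q [ 1.01 -0.12 -0.4   1.89 -0.05  1.36  0.14] pos [ 0.3602 -0.262   0.255 ] F [ 2.1 -0.6  0.4] T [-0.04 -0.08 -0.02] w 28.2
rel xyz mm [226.   40.1   4.9] dr [-0.14  -0.33  -0.799]
```

Emit:
{"name": "send_rows", "arguments": {
  "xyz": [
    [23, 4, 1],
    [45, 8, 1],
    [68, 12, 2],
    [90, 16, 2],
    [113, 20, 3],
    [136, 24, 3],
    [158, 28, 4],
    [181, 32, 4],
    [203, 36, 5],
    [226, 40, 5]
  ],
  "dr": [
    [-0.014, -0.033, -0.08],
    [-0.028, -0.066, -0.16],
    [-0.042, -0.1, -0.24],
    [-0.056, -0.13, -0.32],
    [-0.07, -0.165, -0.4],
    [-0.084, -0.2, -0.48],
    [-0.1, -0.23, -0.56],
    [-0.11, -0.26, -0.64],
    [-0.126, -0.3, -0.72],
    [-0.14, -0.33, -0.8]
  ]
}}

```text
time: 1.97
position: [0.5005, -0.0814, 0.2497]
tool_rot: [1.653, 2.311, -0.295]
ft_force: [-0.1, -0.0, -1.2]
grip_width: 0.008
grip_force: 0.0
```

Run:
```python
from h import *
T,_=base(); d=-T[:3,0]
M=M_lean(.35); tip=T@[-.137-.08*np.sin(.41)+.030*np.cos(.41),-.066+.08*np.cos(.41)+.030*np.sin(.41),.028,1]
print(tip); p=tip[:3]-.017*M[:,2]
goal(M,p-.08*M[:,2]); goal(M,p)
```

```text
[ 0.58623492 -0.20191272  0.028       1.        ]
t 1.9667 q [ 0.7  -0.06 -0.79  1.88  0.32  1.23  0.14] pos [ 0.5005 -0.0814  0.2497] F [-0.1 -0.  -1.2] T [ 0.39 -0.03 -0.  ] w 0.7
rel xyz mm [-57.   42.4 159.9] dr [-0.001  0.001  0.001]
t 1.9667 q [ 0.7  -0.06 -0.79  1.88  0.32  1.23  0.14] pos [ 0.5005 -0.0814  0.2497] F [-0.1 -0.  -1.2] T [ 0.39 -0.03 -0.  ] w 0.7
rel xyz mm [-56.9  42.5 239.9] dr [-0.001  0.001  0.001]
```

Emit:
{"name": "send_rows", "arguments": {
  "xyz": [
    [-15, 11, 0],
    [-30, 22, 0],
    [-45, 33, 5],
    [-57, 42, 30],
    [-57, 42, 65],
    [-57, 42, 100],
    [-57, 42, 135],
    [-57, 42, 165],
    [-57, 42, 195],
    [-57, 42, 210]
  ],
  "dr": [
    [0, 0, 0],
    [0, 0, 0],
    [0, 0, 0],
    [0, 0, 0],
    [0, 0, 0],
    [0, 0, 0],
    [0, 0, 0],
    [0, 0, 0],
    [0, 0, 0],
    [0, 0, 0]
  ]
}}

```text
time: 2.8
position: [0.5773, -0.1895, 0.0678]
tool_rot: [1.664, 2.312, -0.297]
ft_force: [0.1, -0.2, 0.1]
grip_width: 0.008
grip_force: 0.0
```

Run:
```python
from h import *
T,_=base()
M=M_lean(.35); tip=T@[-.137-.08*np.sin(.41)+.030*np.cos(.41),-.066+.08*np.cos(.41)+.030*np.sin(.41),.029,1]
goal(M,tip[:3]-.017*M[:,2])
im=get_image("top")[140:240,240:370,::-1]; im2=get_image("side")[130:230,180:310,::-1]
cv2.imwrite("pics/p1.png",cv2.resize(np.hstack([im,im2]),None,fx=3,fy=3,interpolation=cv2.INTER_CUBIC))
```

```text
t 2.8 q [ 0.68  0.36 -0.68  1.89  0.69  0.96 -0.04] pos [ 0.5773 -0.1895  0.0678] F [ 0.1 -0.2  0.1] T [ 0.37  0.04 -0.01] w 0.7
rel xyz mm [-0.6  4.7 24.4] dr [-0.007 -0.004 -0.003]
```

View pics/p1.png

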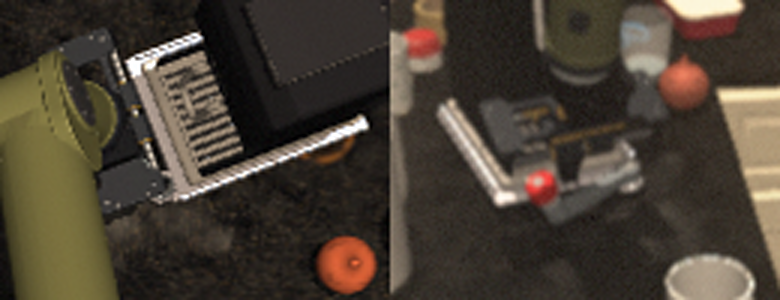

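The fingers sit just behind the bar. The wide body could overlap the knob at this lean, so I'll reduce the lean and push nearer the hinge.

```bash
cat >> h.py <<'E'
def tipgoal(a,r,off,z,th,up=0):
    T,_=base(); M=M_lean(th); tip=T@[-.137-r*np.sin(a)+off*np.cos(a),-.066+r*np.cos(a)+off*np.sin(a),z,1]
    print("tip",tip[:3].round(3)); goal(M,tip[:3]-(.017+up)*M[:,2])
E
python3 - <<'E'
from h import *
tipgoal(.41,.06,.029,.029,.12,.03); tipgoal(.41,.06,.029,.029,.12,0)
E
```

```text
tip [ 0.571 -0.215  0.029]
t 2.9 q [ 0.68  0.36 -0.68  1.89  0.69  0.96 -0.04] pos [ 0.5773 -0.189   0.0687] F [-0.9 -0.6  0.5] T [0.41 0.02 0.01] w 0.5
rel xyz mm [-17.9 -14.4  -0.8] dr [-0.007  0.226 -0.004]
tip [ 0.571 -0.215  0.029]
t 2.9 q [ 0.68  0.36 -0.68  1.89  0.69  0.96 -0.04] pos [ 0.5773 -0.189   0.0687] F [-0.9 -0.6  0.5] T [0.41 0.02 0.01] w 0.5
rel xyz mm [-11.2 -14.2  28.4] dr [-0.007  0.226 -0.004]
```

Emit:
{"name": "send_rows", "arguments": {
  "xyz": [
    [0, 0, -10],
    [-6, -5, -10],
    [-12, -10, -8],
    [-18, -14, -4],
    [-18, -14, -1],
    [-16, -14, 7],
    [-15, -14, 14],
    [-13, -14, 20],
    [-12, -14, 25],
    [-11, -14, 28]
  ],
  "dr": [
    [0, 0, 0],
    [0, 0.08, 0],
    [0, 0.16, 0],
    [0, 0.226, 0],
    [0, 0.226, 0],
    [0, 0.226, 0],
    [0, 0.226, 0],
    [0, 0.226, 0],
    [0, 0.226, 0],
    [0, 0.226, 0]
  ]
}}

```text
time: 3.73
position: [0.5721, -0.2098, 0.048]
tool_rot: [1.772, 2.472, -0.111]
ft_force: [0.7, 0.8, -0.2]
grip_width: 0.003
grip_force: 0.0
```

Run:
```python
from h import *
for a in(.41,.6,.8,1.,1.2,1.4,1.57): tipgoal(a,.06,.009+.010*np.cos(a)+.014*np.sin(a),.029,.12)
```

```text
tip [ 0.567 -0.211  0.029]
t 3.7333 q [ 0.83  0.45 -0.7   1.8   0.48  0.98  0.25] pos [ 0.5721 -0.2098  0.048 ] F [ 0.7  0.8 -0.2] T [ 0.09 -0.06  0.03] w 0.3
rel xyz mm [ 3.  -4.9  1.7] dr [-0.002  0.002 -0.   ]
tip [ 0.563 -0.201  0.029]
t 3.7333 q [ 0.83  0.45 -0.7   1.8   0.48  0.98  0.25] pos [ 0.5721 -0.2098  0.048 ] F [ 0.7  0.8 -0.2] T [ 0.09 -0.06  0.03] w 0.3
rel xyz mm [13.9 -5.7  0.4] dr [-0.002  0.002 -0.   ]
tip [ 0.556 -0.19   0.029]
t 3.7333 q [ 0.83  0.45 -0.7   1.8   0.48  0.98  0.25] pos [ 0.5721 -0.2098  0.048 ] F [ 0.7  0.8 -0.2] T [ 0.09 -0.06  0.03] w 0.3
rel xyz mm [25.6 -9.  -1. ] dr [-0.002  0.002 -0.   ]
tip [ 0.547 -0.182  0.029]
t 3.7333 q [ 0.83  0.45 -0.7   1.8   0.48  0.98  0.25] pos [ 0.5721 -0.2098  0.048 ] F [ 0.7  0.8 -0.2] T [ 0.09 -0.06  0.03] w 0.3
rel xyz mm [ 36.9 -15.   -2.4] dr [-0.002  0.002 -0.   ]
tip [ 0.535 -0.175  0.029]
t 3.7333 q [ 0.83  0.45 -0.7   1.8   0.48  0.98  0.25] pos [ 0.5721 -0.2098  0.048 ] F [ 0.7  0.8 -0.2] T [ 0.09 -0.06  0.03] w 0.3
rel xyz mm [ 47.1 -23.8  -3.6] dr [-0.002  0.002 -0.   ]
tip [ 0.522 -0.17   0.029]
t 3.7333 q [ 0.83  0.45 -0.7   1.8   0.48  0.98  0.25] pos [ 0.5721 -0.2098  0.048 ] F [ 0.7  0.8 -0.2] T [ 0.09 -0.06  0.03] w 0.3
rel xyz mm [ 55.4 -35.1  -4.6] dr [-0.002  0.002 -0.   ]
tip [ 0.509 -0.169  0.029]
t 3.7333 q [ 0.83  0.45 -0.7   1.8   0.48  0.98  0.25] pos [ 0.5721 -0.2098  0.048 ] F [ 0.7  0.8 -0.2] T [ 0.09 -0.06  0.03] w 0.3
rel xyz mm [ 60.4 -46.4  -5.2] dr [-0.002  0.002 -0.   ]
```

Emit:
{"name": "send_rows", "arguments": {
  "xyz": [
    [3, -5, 1.5],
    [14, -6, 0.5],
    [20, -7, 0],
    [26, -9, -1],
    [32, -12, -2],
    [37, -15, -2.5],
    [42, -19, -3],
    [47, -24, -3.5],
    [52, -29, -4],
    [55, -35, -4.5]
  ],
  "dr": [
    [0, 0, 0],
    [0, 0, 0],
    [0, 0, 0],
    [0, 0, 0],
    [0, 0, 0],
    [0, 0, 0],
    [0, 0, 0],
    [0, 0, 0],
    [0, 0, 0],
    [0, 0, 0]
  ]
}}

```text
time: 4.57
position: [0.5214, -0.1695, 0.0469]
tool_rot: [1.774, 2.469, -0.109]
ft_force: [2.9, -1.8, -0.5]
grip_width: 0.003
grip_force: 1.1
```

Emit:
{"name": "send_rows", "arguments": {
  "xyz": [
    [1, -3, 0],
    [2, -5, 0],
    [3, -7, 0],
    [4, -9, 0],
    [5, -11, 0],
    [5, -12, 0],
    [5, -13, 0],
    [5, -14, 0],
    [5, -15, 0],
    [5, -15, 0]
  ],
  "dr": [
    [0, 0, 0],
    [0, 0, 0],
    [0, 0, 0],
    [0, 0, 0],
    [0, 0, 0],
    [0, 0, 0],
    [0, 0, 0],
    [0, 0, 0],
    [0, 0, 0],
    [0, 0, 0]
  ]
}}

```text
time: 5.4
position: [0.5057, -0.1701, 0.0461]
tool_rot: [1.775, 2.47, -0.11]
ft_force: [1.2, 1.4, 0.5]
grip_width: 0.006
grip_force: 0.7
```

Run:
```python
from h import *
tipgoal(1.57,.06,.023,.029,.12)
im=get_image("top")[140:240,240:370,::-1]; im2=get_image("side")[130:230,180:310,::-1]
cv2.imwrite("pics/p2.png",cv2.resize(np.hstack([im,im2]),None,fx=3,fy=3,interpolation=cv2.INTER_CUBIC))
```

```text
tip [ 0.509 -0.169  0.029]
t 5.4 q [ 0.88  0.3  -0.75  1.98  0.4   0.92  0.24] pos [ 0.5057 -0.1701  0.0461] F [1.2 1.4 0.5] T [ 0.36 -0.32  0.06] w 0.5
rel xyz mm [1.6 3.7 0. ] dr [-0.002  0.002 -0.003]
```

View pics/p2.png

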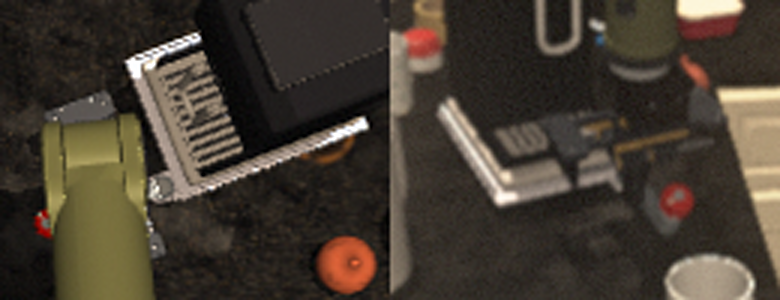

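The leg is nearly out: the knob shows at (677,200) in the side half. I'll push against the stop.

Emit:
{"name": "send_rows", "arguments": {
  "xyz": [
    [0, -1, 0],
    [0, -2, 0],
    [0, -3, 0],
    [0, -4, 0],
    [0, -5, 0],
    [0, -6, 0],
    [0, -7, 0],
    [0, -8, 0],
    [0, -8, 0],
    [0, -8, 0]
  ],
  "dr": [
    [0, 0, 0],
    [0, 0, 0],
    [0, 0, 0],
    [0, 0, 0],
    [0, 0, 0],
    [0, 0, 0],
    [0, 0, 0],
    [0, 0, 0],
    [0, 0, 0],
    [0, 0, 0]
  ]
}}

```text
time: 6.33
position: [0.5019, -0.1712, 0.0472]
tool_rot: [1.769, 2.467, -0.102]
ft_force: [7.9, 4.4, -0.9]
grip_width: 0.004
grip_force: 4.6
```

Force rose to 9 N with no further travel, so the leg is at its stop. I'll retreat up and away to look.

Emit:
{"name": "send_rows", "arguments": {
  "xyz": [
    [0, 6, 0],
    [0, 14, 0],
    [0, 18, -15],
    [0, 20, -40],
    [0, 20, -75],
    [0, 20, -110],
    [0, 30, -145],
    [0, 60, -160],
    [0, 95, -165],
    [0, 130, -165]
  ],
  "dr": [
    [0, 0, 0],
    [0, 0, 0],
    [0, 0, 0],
    [0, 0, 0],
    [0, 0, 0],
    [0, 0, 0],
    [0, 0, 0],
    [0, 0, 0],
    [0, 0, 0],
    [0, 0, 0]
  ],
  "jaw": 70
}}

```text
time: 7.17
position: [0.617, -0.1144, 0.2125]
tool_rot: [1.777, 2.462, -0.114]
ft_force: [1.0, 0.9, 0.3]
grip_width: 0.679
grip_force: 0.0
```

Run:
```python
from h import *
s=get_state(); print(s["position"],s["joint_positions"].round(2))
im=get_image("top")[140:240,240:340,::-1]; im2=get_image("side")[160:235,230:330,::-1]
im2=cv2.copyMakeBorder(im2,0,25,0,0,cv2.BORDER_CONSTANT)
cv2.imwrite("pics/p3.png",cv2.resize(np.hstack([im,im2]),None,fx=4,fy=4,interpolation=cv2.INTER_CUBIC))
for n,b in(("side",(262,180,290,212)),("top",(240,185,290,235))):
    try: print(n,red(n,b))
    except Exception as e: print(e)
T,_=base()
for g in(.14,.145): print(g,[ (n,proj(n,(T@[-.137-g,-.066,z,1])[:3]).round(1)) for n in("side","top") for z in(.06,.07,.08)])
```

```text
[ 0.61702285 -0.1143974   0.21247912] [ 0.74  0.35 -0.83  1.58  0.4   1.3   0.17]
side (np.float64(277.0769230769231), np.float64(195.3846153846154), np.int64(52))
top (np.float64(nan), np.float64(nan), np.int64(0))
0.14 [('side', array([275.7, 199.6])), ('side', array([275.8, 196.9])), ('side', array([275.8, 194.2])), ('top', array([256.1, 215.7])), ('top', array([256.2, 215.5])), ('top', array([256.3, 215.3]))]
0.145 [('side', array([276.4, 200.4])), ('side', array([276.5, 197.7])), ('side', array([276.5, 195. ])), ('top', array([254.7, 216.2])), ('top', array([254.8, 216. ])), ('top', array([254.9, 215.8]))]h.py:22: RuntimeWarning: Mean of empty slice.
  m=(s[...,0]>120)&(s[...,1]<70)&(s[...,2]<70); y,x=np.nonzero(m); return x.mean()+u0,y.mean()+v0,m.sum()
  ret = ret.dtype.type(ret / rcount)
```

View pics/p3.png

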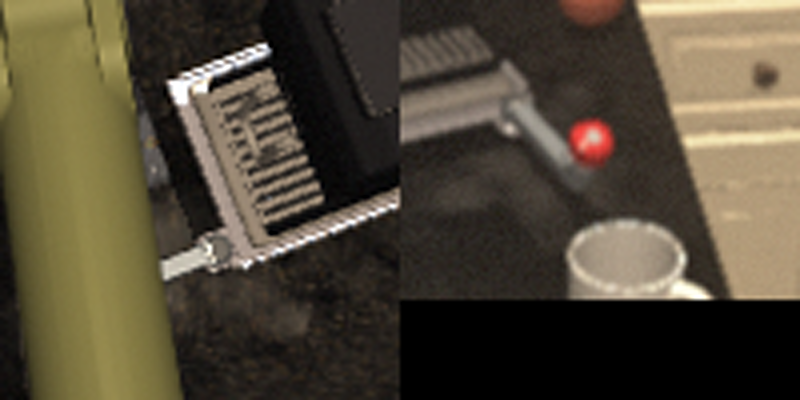

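The leg is out: the knob is at about (590,142) in the side crop and the arm hides it from above. I'll move the arm aside, taking the knob-aligned orientation pre-turned counter-clockwise.

Run:
```python
from h import *
goal(M_lean(.471,-1.2),[.52,.10,.30])
```

```text
t 7.3667 q [ 0.74  0.35 -0.83  1.59  0.39  1.3   0.17] pos [ 0.615  -0.1124  0.2084] F [-0.2  0.2  0.6] T [ 0.14 -0.1   0.05] w 68.1
rel xyz mm [ 218.9  -22.6 -118.8] dr [ 0.206 -0.31  -1.189]
```

Emit:
{"name": "send_rows", "arguments": {
  "xyz": [
    [22, -2, -12],
    [44, -5, -24],
    [66, -7, -36],
    [88, -9, -48],
    [110, -11, -60],
    [132, -14, -72],
    [154, -16, -84],
    [176, -18, -96],
    [198, -20, -108],
    [219, -23, -119]
  ],
  "dr": [
    [0.02, -0.03, -0.12],
    [0.04, -0.06, -0.24],
    [0.06, -0.09, -0.36],
    [0.08, -0.12, -0.48],
    [0.1, -0.155, -0.6],
    [0.12, -0.19, -0.71],
    [0.144, -0.217, -0.83],
    [0.165, -0.248, -0.95],
    [0.185, -0.28, -1.07],
    [0.206, -0.31, -1.19]
  ]
}}

```text
time: 8.2
position: [0.5185, 0.0995, 0.3019]
tool_rot: [0.06, 2.903, -0.663]
ft_force: [0.6, 0.6, -0.6]
grip_width: 0.804
grip_force: 0.0
```

Run:
```python
from h import *
a=red("side",(262,180,290,212)); b=red("top",(235,195,290,235)); print(a,b)
T,_=base()
if b[2]>5:
    p,e=tri(a[:2],b[:2]); print(p,e,"base",(np.linalg.inv(T)@np.r_[p,1]).round(4))
    k=at_z("top",*b[:2],.07); print(k,"base",(np.linalg.inv(T)@np.r_[k,1]).round(4))
else: p=(T@[-.277,-.066,.07,1])[:3]
for back in(.12,0):
  M=M_lean(.471,-1.2); goal(M,p-back*M[:,2])
cv2.imwrite("pics/p4.png",cv2.resize(get_image("top")[150:250,200:340,::-1],None,fx=5,fy=5,interpolation=cv2.INTER_CUBIC))
```

```text
(np.float64(277.2083333333333), np.float64(195.125), np.int64(48)) (np.float64(257.6), np.float64(215.77142857142857), np.int64(70))
[ 0.45872184 -0.10514889  0.07408892] 0.003859152907313089 base [-0.274  -0.0703  0.0741  1.    ]
[ 0.4609031  -0.10569668  0.07      ] base [-0.2728 -0.0684  0.07    1.    ]
t 8.3 q [ 0.48  0.17 -1.13  1.68  0.6   1.55  0.82] pos [0.5171 0.1044 0.3026] F [0.2 0.5 0.3] T [0.65 0.06 0.03] w 70.0
rel xyz mm [ 95.9 -96.1 164.6] dr [-0.002  0.008  0.006]
t 8.3 q [ 0.48  0.17 -1.13  1.68  0.6   1.55  0.82] pos [0.5171 0.1044 0.3026] F [0.2 0.5 0.3] T [0.65 0.06 0.03] w 70.0
rel xyz mm [ 96.9 -95.9 284.6] dr [-0.002  0.008  0.006]
```

View pics/p4.png

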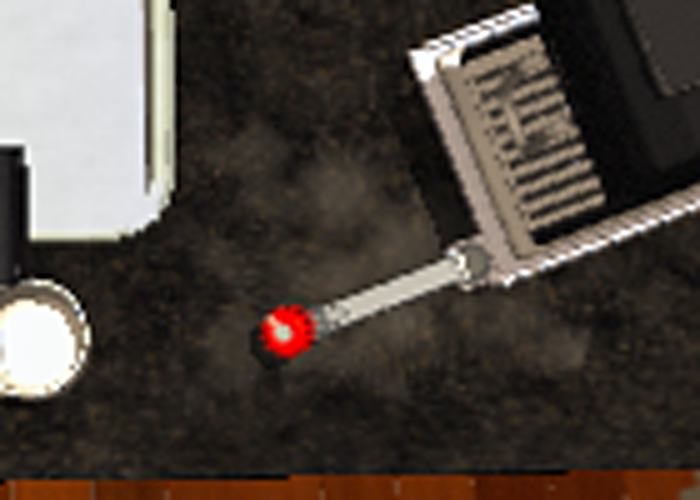

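The leg is square to the tray front, with the knob at (285,332) in the crop. The triangulated point fits the geometry. Moving to pre-grasp along the screw axis.

Emit:
{"name": "send_rows", "arguments": {
  "xyz": [
    [9, -9, 12],
    [19, -19, 25],
    [29, -29, 40],
    [38, -38, 56],
    [48, -48, 72],
    [58, -58, 90],
    [68, -68, 108],
    [78, -78, 126],
    [88, -88, 145],
    [96, -96, 163]
  ],
  "dr": [
    [0, 0, 0],
    [0, 0, 0],
    [0, 0, 0],
    [0, 0, 0],
    [0, 0, 0],
    [0, 0, 0],
    [0, 0, 0],
    [0, 0, 0],
    [0, 0, 0],
    [0, 0, 0]
  ],
  "jaw": 65
}}

```text
time: 9.18
position: [0.4399, -0.06, 0.18]
tool_rot: [0.075, 2.905, -0.66]
ft_force: [1.0, 0.1, -0.6]
grip_width: 0.748
grip_force: 0.0
```

Run:
```python
from h import *
p=np.array([.460,-.105,.071])
for rot in (-1.2,-1.7):
  M=M_lean(.471,rot); goal(M,p-.06*M[:,2]); goal(M,p)
```

```text
t 9.1833 q [ 0.73 -0.18 -0.93  2.13  0.37  1.09  1.16] pos [ 0.4399 -0.06    0.18  ] F [ 1.   0.1 -0.6] T [ 0.57 -0.01  0.03] w 65.1
rel xyz mm [-2.1  7.3 59.4] dr [-0.004  0.    -0.008]
t 9.1833 q [ 0.73 -0.18 -0.93  2.13  0.37  1.09  1.16] pos [ 0.4399 -0.06    0.18  ] F [ 1.   0.1 -0.6] T [ 0.57 -0.01  0.03] w 65.1
rel xyz mm [ -2.1   7.5 119.4] dr [-0.004  0.    -0.008]
t 9.1833 q [ 0.73 -0.18 -0.93  2.13  0.37  1.09  1.16] pos [ 0.4399 -0.06    0.18  ] F [ 1.   0.1 -0.6] T [ 0.57 -0.01  0.03] w 65.1
rel xyz mm [-2.1  7.3 59.4] dr [-0.004 -0.001 -0.508]
t 9.1833 q [ 0.73 -0.18 -0.93  2.13  0.37  1.09  1.16] pos [ 0.4399 -0.06    0.18  ] F [ 1.   0.1 -0.6] T [ 0.57 -0.01  0.03] w 65.1
rel xyz mm [ -2.1   7.5 119.4] dr [-0.004 -0.001 -0.508]
```

Emit:
{"name": "send_rows", "arguments": {
  "xyz": [
    [-1, 4, 10],
    [-2, 7, 25],
    [-2, 7, 40],
    [-2, 7, 55],
    [-2, 7, 68],
    [-2, 7, 80],
    [-2, 7, 92],
    [-2, 7, 104],
    [-2, 7, 114],
    [-2, 7, 119]
  ],
  "dr": [
    [0, 0, 0],
    [0, 0, 0],
    [0, 0, 0],
    [0, 0, 0],
    [0, 0, 0],
    [0, 0, 0],
    [0, 0, 0],
    [0, 0, 0],
    [0, 0, 0],
    [0, 0, 0]
  ]
}}

```text
time: 10.02
position: [0.4601, -0.1041, 0.0707]
tool_rot: [0.073, 2.907, -0.659]
ft_force: [-0.1, -0.3, 0.5]
grip_width: 0.747
grip_force: 0.0
```

Run:
```python
from h import *
goal(M_lean(.471,-1.2),[.460,-.105,.071])
cv2.imwrite("pics/p5.png",cv2.resize(get_image("side")[140:240,220:340,::-1],None,fx=5,fy=5,interpolation=cv2.INTER_CUBIC))
```

```text
t 10.0167 q [ 0.75  0.12 -0.95  2.2   0.72  0.94  0.87] pos [ 0.4601 -0.1041  0.0707] F [-0.1 -0.3  0.5] T [ 0.56  0.04 -0.03] w 65.0
rel xyz mm [ 0.  -1.   0.1] dr [-0.003 -0.002 -0.007]
```

View pics/p5.png

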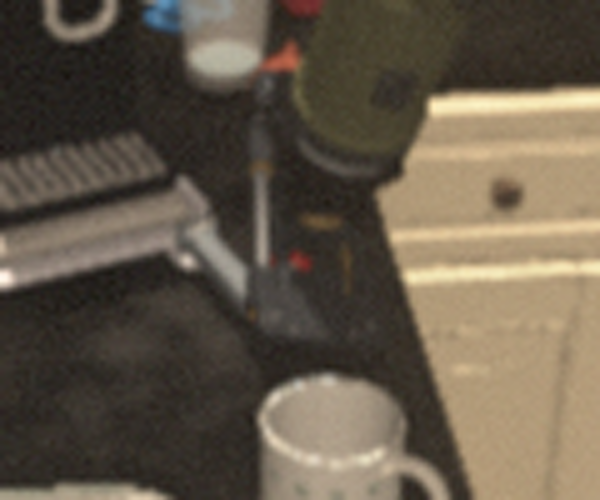

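The knob shows between the two fingers at about (298,262). Closing.

Emit:
{"name": "send_rows", "arguments": {
  "xyz": [
    [0, 0, 0],
    [0, 0, 0],
    [0, 0, 0],
    [0, 0, 0],
    [0, 0, 0],
    [0, 0, 0],
    [0, 0, 0],
    [0, 0, 0],
    [0, 0, 0],
    [0, 0, 0]
  ],
  "dr": [
    [0, 0, 0],
    [0, 0, 0],
    [0, 0, 0],
    [0, 0, 0],
    [0, 0, 0],
    [0, 0, 0],
    [0, 0, 0],
    [0, 0, 0],
    [0, 0, 0],
    [0, 0, 0]
  ],
  "jaw": 25,
  "grip_force": 20
}}

```text
time: 10.9
position: [0.4623, -0.1038, 0.073]
tool_rot: [0.068, 2.903, -0.662]
ft_force: [2.8, -7.6, -1.7]
grip_width: 0.372
grip_force: 20.0
```

```bash
cat >> h.py <<'E'
def rep():
    s=get_state(); c=R.from_rotvec(s["tool_rot"]).as_matrix(); M=M_lean(.471)
    r=R.from_matrix(M.T@c).as_euler("xyz")
    print("t",round(s["time"],2),"w",round(s["grip_width"]*87,1),"gf",s["grip_force"],"pos",s["position"].round(4),"rot z",r.round(3),"Ft",(c.T@s["ft_force"]).round(1),"Tt",(c.T@s["torque"]).round(3),"q",s["joint_positions"].round(2))
E
python3 -c "
from h import *
rep()"
```

```text
t 10.9 w 32.4 gf 19.986371293198317 pos [ 0.4623 -0.1038  0.073 ] rot z [ 0.005 -0.003 -1.196] Ft [-2.5 -5.9  5.2] Tt [ 0.74  -0.546 -0.014] q [ 0.75  0.11 -0.95  2.2   0.72  0.94  0.87]
```

Emit:
{"name": "send_rows", "arguments": {
  "xyz": [
    [0, 0, 0],
    [0, 0, -0.3],
    [0, 0, -0.4],
    [0, 0, -0.5],
    [0, 0, -0.7],
    [0, 0, -0.9],
    [0, 0, -1.1],
    [0, 0, -1.2],
    [0, 0, -1.3],
    [0, 0, -1.3]
  ],
  "dr": [
    [0, 0, -0.1],
    [0, 0, -0.2],
    [0, 0, -0.3],
    [0, 0, -0.4],
    [0, 0, -0.5],
    [0, 0, -0.6],
    [0, 0, -0.7],
    [0, 0, -0.8],
    [0, 0, -0.8],
    [0, 0, -0.8]
  ]
}}

```text
time: 11.73
position: [0.4618, -0.1011, 0.0734]
tool_rot: [1.114, -2.822, 0.732]
ft_force: [0.8, -3.3, -0.4]
grip_width: 0.378
grip_force: 20.0
```

```bash
python3 -c "
from h import *
rep();print(red('side',(262,175,300,212)))"
```

```text
t 11.73 w 32.9 gf 20.000100571196526 pos [ 0.4618 -0.1011  0.0734] rot z [ 0.003 -0.    -1.994] Ft [ 1.5 -2.5  2. ] Tt [ 0.026 -0.004  0.005] q [ 0.81  0.12 -1.01  2.2   0.73  0.95  1.66]
(np.float64(274.9166666666667), np.float64(196.54166666666666), np.int64(24))
```

Emit:
{"name": "send_rows", "arguments": {
  "xyz": [
    [0, 0, -0.1],
    [0, 0, -0.2],
    [0, 0, -0.3],
    [0, 0, -0.5],
    [0, 0, -0.6],
    [0, 0, -0.7],
    [0, 0, -0.8],
    [0, 0, -0.9],
    [0, 0, -1.0],
    [0, 0, -1.0]
  ],
  "dr": [
    [0, 0, -0.07],
    [0, 0, -0.14],
    [0, 0, -0.21],
    [0, 0, -0.28],
    [0, 0, -0.35],
    [0, 0, -0.42],
    [0, 0, -0.49],
    [0, 0, -0.56],
    [0, 0, -0.63],
    [0, 0, -0.7]
  ]
}}

```text
time: 12.62
position: [0.4606, -0.0968, 0.0729]
tool_rot: [1.925, -2.161, 0.636]
ft_force: [-6.3, 9.0, 2.1]
grip_width: 0.374
grip_force: 20.0
```

```bash
python3 -c "
from h import *
rep();print(red('side',(262,175,300,212)))"
```

```text
t 12.62 w 32.6 gf 19.950273998547345 pos [ 0.4606 -0.0968  0.0729] rot z [ 1.000e-03 -4.000e-03 -2.698e+00] Ft [-6.3  6.4 -6.6] Tt [-1.675 -1.985  0.525] q [ 0.86  0.13 -1.08  2.2   0.73  0.96  2.36]
(np.float64(277.53846153846155), np.float64(194.43589743589743), np.int64(39))
```

The stop is reached (torque 0.5 N m), but the TCP swung about 7 mm, so the grip sits about 5 mm off the knob's axis. I'll open and re-centre.

Emit:
{"name": "send_rows", "arguments": {
  "xyz": [
    [0, 0, 0],
    [0, 0, 0],
    [0, 0, 0],
    [0, 0, 0],
    [0, 0, 0],
    [0, 0, 0],
    [0, 0, 0],
    [0, 0, 0],
    [0, 0, 0],
    [0, 0, 0]
  ],
  "dr": [
    [0, 0, 0],
    [0, 0, 0],
    [0, 0, 0],
    [0, 0, 0],
    [0, 0, 0],
    [0, 0, 0],
    [0, 0, 0],
    [0, 0, 0],
    [0, 0, 0],
    [0, 0, 0]
  ],
  "jaw": 60
}}

```text
time: 13.5
position: [0.4617, -0.0999, 0.074]
tool_rot: [1.922, -2.159, 0.643]
ft_force: [-0.4, -0.5, -0.4]
grip_width: 0.688
grip_force: 0.0
```

```bash
python3 -c "
from h import *
rep(); goal(M_lean(.471,-2.7),[.4587,-.1040,.072]); print(red('side',(262,175,300,212)))"
```

```text
t 13.5 w 59.8 gf 0.0 pos [ 0.4617 -0.0999  0.074 ] rot z [ 3.000e-03  1.000e-03 -2.697e+00] Ft [0.4 0.5 0.5] Tt [-0.219 -0.525  0.101] q [ 0.86  0.13 -1.08  2.2   0.74  0.96  2.36]
t 13.5 q [ 0.86  0.13 -1.08  2.2   0.74  0.96  2.36] pos [ 0.4617 -0.0999  0.074 ] F [-0.4 -0.5 -0.4] T [ 0.56  0.12 -0.08] w 59.8
rel xyz mm [3.3 3.  3.1] dr [-0.003 -0.001 -0.003]
(np.float64(276.90909090909093), np.float64(195.86363636363637), np.int64(44))
```

Emit:
{"name": "send_rows", "arguments": {
  "xyz": [
    [1, 1, 1],
    [2, 2, 2],
    [3.5, 3, 3],
    [3.5, 3, 3],
    [3.5, 3, 3],
    [3.5, 3, 3],
    [3.5, 3, 3],
    [3.5, 3, 3],
    [3.5, 3, 3],
    [3.5, 3, 3]
  ],
  "dr": [
    [0, 0, 0],
    [0, 0, 0],
    [0, 0, 0],
    [0, 0, 0],
    [0, 0, 0],
    [0, 0, 0],
    [0, 0, 0],
    [0, 0, 0],
    [0, 0, 0],
    [0, 0, 0]
  ]
}}

```text
time: 14.38
position: [0.4588, -0.1041, 0.0722]
tool_rot: [1.922, -2.159, 0.643]
ft_force: [0.7, -0.2, -0.1]
grip_width: 0.689
grip_force: 0.0
```

Emit:
{"name": "send_rows", "arguments": {
  "xyz": [
    [0, 0, 0],
    [0, 0, 0],
    [0, 0, 0],
    [0, 0, 0],
    [0, 0, 0],
    [0, 0, 0],
    [0, 0, 0],
    [0, 0, 0],
    [0, 0, 0],
    [0, 0, 0]
  ],
  "dr": [
    [0, 0, 0],
    [0, 0, 0],
    [0, 0, 0],
    [0, 0, 0],
    [0, 0, 0],
    [0, 0, 0],
    [0, 0, 0],
    [0, 0, 0],
    [0, 0, 0],
    [0, 0, 0]
  ],
  "jaw": 25
}}

```text
time: 15.22
position: [0.4588, -0.1042, 0.0723]
tool_rot: [1.922, -2.159, 0.643]
ft_force: [1.1, -1.0, -0.7]
grip_width: 0.372
grip_force: 20.0
```

```bash
python3 -c "
from h import *
rep()"
```

```text
t 15.22 w 32.4 gf 19.985194222535938 pos [ 0.4588 -0.1042  0.0723] rot z [ 3.000e-03  1.000e-03 -2.697e+00] Ft [ 0.5 -1.   1.3] Tt [ 0.047 -0.487  0.028] q [ 0.87  0.12 -1.07  2.21  0.74  0.95  2.37]
```

Centred (no shift on closing). I'll confirm the stop with a small counter-clockwise nudge.

Emit:
{"name": "send_rows", "arguments": {
  "xyz": [
    [0, 0, 0],
    [0, 0, 0],
    [0, 0, 0],
    [0, 0, 0],
    [0, 0, 0],
    [0, 0, 0],
    [0, 0, 0],
    [0, 0, 0],
    [0, 0, 0],
    [0, 0, 0]
  ],
  "dr": [
    [0, 0, -0.03],
    [0, 0, -0.06],
    [0, 0, -0.09],
    [0, 0, -0.12],
    [0, 0, -0.15],
    [0, 0, -0.15],
    [0, 0, -0.15],
    [0, 0, -0.15],
    [0, 0, -0.15],
    [0, 0, -0.15]
  ]
}}

```text
time: 16.05
position: [0.4582, -0.1031, 0.0717]
tool_rot: [2.059, -1.992, 0.613]
ft_force: [-2.9, 4.6, 1.6]
grip_width: 0.371
grip_force: 20.0
```

```bash
python3 -c "
from h import *
rep()"
```

```text
t 16.05 w 32.3 gf 19.956866536522284 pos [ 0.4582 -0.1031  0.0717] rot z [ 2.000e-03 -1.000e-03 -2.846e+00] Ft [-3.4  2.4 -3.8] Tt [-0.67  -1.446  0.458] q [ 0.88  0.13 -1.09  2.21  0.74  0.95  2.51]
```

The stop is confirmed: zero at rot ≈ −2.83. Now clockwise, 1.6 mm per rad.

Emit:
{"name": "send_rows", "arguments": {
  "xyz": [
    [0, 0, 0.2],
    [0, 0, 0.4],
    [0, 0, 0.6],
    [0, 0, 0.8],
    [0, 0, 1.0],
    [0, 0, 1.2],
    [0, 0, 1.4],
    [0, 0, 1.5],
    [0, 0, 1.7],
    [0, 0, 1.9]
  ],
  "dr": [
    [0, 0, 0.12],
    [0, 0, 0.24],
    [0, 0, 0.36],
    [0, 0, 0.48],
    [0, 0, 0.6],
    [0, 0, 0.72],
    [0, 0, 0.84],
    [0, 0, 0.96],
    [0, 0, 1.08],
    [0, 0, 1.2]
  ]
}}

```text
time: 16.88
position: [0.4608, -0.1051, 0.0712]
tool_rot: [-0.594, 2.932, -0.715]
ft_force: [4.6, -1.9, -2.0]
grip_width: 0.371
grip_force: 19.9
```

```bash
python3 -c "
from h import *
rep()"
```

```text
t 16.88 w 32.3 gf 19.9473674967885 pos [ 0.4608 -0.1051  0.0712] rot z [ 0.003 -0.006 -1.642] Ft [-3.6 -2.3  3.3] Tt [-0.346 -1.071  0.044] q [ 0.79  0.11 -0.99  2.21  0.73  0.93  1.32]
```

Emit:
{"name": "send_rows", "arguments": {
  "xyz": [
    [0, 0, 0.2],
    [0, 0, 0.4],
    [0, 0, 0.6],
    [0, 0, 0.8],
    [0, 0, 1.0],
    [0, 0, 1.2],
    [0, 0, 1.4],
    [0, 0, 1.5],
    [0, 0, 1.7],
    [0, 0, 1.9]
  ],
  "dr": [
    [0, 0, 0.12],
    [0, 0, 0.24],
    [0, 0, 0.36],
    [0, 0, 0.48],
    [0, 0, 0.6],
    [0, 0, 0.72],
    [0, 0, 0.84],
    [0, 0, 0.96],
    [0, 0, 1.08],
    [0, 0, 1.2]
  ]
}}

```text
time: 17.72
position: [0.4608, -0.1083, 0.0701]
tool_rot: [1.084, 2.558, -0.501]
ft_force: [3.5, -7.0, -0.3]
grip_width: 0.371
grip_force: 20.0
```

```bash
python3 -c "
from h import *
rep()"
```

```text
t 17.72 w 32.3 gf 19.963591969572008 pos [ 0.4608 -0.1083  0.0701] rot z [-0.    -0.007 -0.44 ] Ft [-6.6 -1.9  3.8] Tt [-0.342 -1.066  0.035] q [ 0.71  0.1  -0.9   2.21  0.72  0.92  0.13]
```

Emit:
{"name": "send_rows", "arguments": {
  "xyz": [
    [0, 0, 0.2],
    [0, 0, 0.4],
    [0, 0, 0.6],
    [0, 0, 0.8],
    [0, 0, 1.0],
    [0, 0, 1.2],
    [0, 0, 1.4],
    [0, 0, 1.5],
    [0, 0, 1.7],
    [0, 0, 1.9]
  ],
  "dr": [
    [0, 0, 0.12],
    [0, 0, 0.24],
    [0, 0, 0.36],
    [0, 0, 0.48],
    [0, 0, 0.6],
    [0, 0, 0.72],
    [0, 0, 0.84],
    [0, 0, 0.96],
    [0, 0, 1.08],
    [0, 0, 1.2]
  ]
}}

```text
time: 18.55
position: [0.46, -0.1096, 0.0693]
tool_rot: [2.251, 1.44, -0.156]
ft_force: [-4.1, -1.0, 11.0]
grip_width: 0.366
grip_force: 19.9
```

```bash
python3 -c "
from h import *
rep()"
```

```text
t 18.55 w 31.9 gf 19.935795657802373 pos [ 0.46   -0.1096  0.0693] rot z [-0.006 -0.006  0.76 ] Ft [ -6.3   0.2 -10. ] Tt [-0.077 -1.294 -0.048] q [ 0.64  0.1  -0.83  2.21  0.71  0.92 -1.07]
```

Emit:
{"name": "send_rows", "arguments": {
  "xyz": [
    [0, 0, 0],
    [0, 0, 0],
    [0, 0, 0],
    [0, 0, 0],
    [0, 0, 0],
    [0, 0, 0],
    [0, 0, 0],
    [0, 0, 0],
    [0, 0, 0],
    [0, 0, 0]
  ],
  "dr": [
    [0, 0, 0.1],
    [0, 0, 0.2],
    [0, 0, 0.3],
    [0, 0, 0.4],
    [0, 0, 0.5],
    [0, 0, 0.6],
    [0, 0, 0.7],
    [0, 0, 0.8],
    [0, 0, 0.9],
    [0, 0, 0.9]
  ]
}}

```text
time: 19.38
position: [0.4591, -0.1086, 0.0683]
tool_rot: [2.652, 0.321, 0.133]
ft_force: [-3.9, -1.5, 7.8]
grip_width: 0.375
grip_force: 19.9
```

```bash
python3 -c "
from h import *
rep()"
```

```text
t 19.38 w 32.6 gf 19.949237646069378 pos [ 0.4591 -0.1086  0.0683] rot z [-0.006 -0.     1.658] Ft [-3.8  4.  -6.9] Tt [-0.365 -0.824  0.046] q [ 0.6   0.09 -0.78  2.22  0.7   0.92 -1.96]
```

Knob is at about 4.5 rad. Release and back out along the screw axis.

Emit:
{"name": "send_rows", "arguments": {
  "xyz": [
    [0, 0, 0],
    [0, 0, 0],
    [0, 0, 0],
    [0, 0, 0],
    [0, 0, 0],
    [0, 0, 0],
    [0, 0, -5],
    [0, 0, -15],
    [0, 0, -30],
    [0, 0, -50]
  ],
  "dr": [
    [0, 0, 0],
    [0, 0, 0],
    [0, 0, 0],
    [0, 0, 0],
    [0, 0, 0],
    [0, 0, 0],
    [0, 0, 0],
    [0, 0, 0],
    [0, 0, 0],
    [0, 0, 0]
  ],
  "jaw": 65
}}

```text
time: 20.22
position: [0.451, -0.085, 0.1112]
tool_rot: [2.657, 0.329, 0.131]
ft_force: [-1.0, -1.1, 0.0]
grip_width: 0.745
grip_force: 0.0
```

```bash
python3 -c "
from h import *
rep(); goal(M_lean(.471,1.66),[.50,.13,.30])"
```

```text
t 20.22 w 64.8 gf 0.0 pos [ 0.451  -0.085   0.1112] rot z [-0.     0.     1.652] Ft [-1.2  0.7  0.3] Tt [ 0.522 -0.017  0.015] q [ 0.6  -0.02 -0.81  2.19  0.56  0.98 -1.86]
t 20.2167 q [ 0.6  -0.02 -0.81  2.19  0.56  0.98 -1.86] pos [ 0.451  -0.085   0.1112] F [-1.  -1.1  0. ] T [ 0.5   0.14 -0.  ] w 64.8
rel xyz mm [ 108.5  -90.8 -253.4] dr [ 0.    -0.     0.008]
```

Emit:
{"name": "send_rows", "arguments": {
  "xyz": [
    [0, 0, -25],
    [0, 0, -55],
    [0, 0, -90],
    [0, 0, -120],
    [15, -13, -145],
    [34, -28, -170],
    [53, -45, -190],
    [72, -61, -212],
    [90, -76, -234],
    [108, -91, -253]
  ],
  "dr": [
    [0, 0, 0],
    [0, 0, 0],
    [0, 0, 0],
    [0, 0, 0],
    [0, 0, 0],
    [0, 0, 0],
    [0, 0, 0],
    [0, 0, 0],
    [0, 0, 0],
    [0, 0, 0]
  ]
}}

```text
time: 21.05
position: [0.5003, 0.1316, 0.3015]
tool_rot: [2.656, 0.328, 0.136]
ft_force: [-0.5, 1.4, 0.2]
grip_width: 0.752
grip_force: 0.0
```

Run:
```python
from h import *
rep()
a=red("side",(262,180,290,212)); b=red("top",(235,195,290,235)); print(a,b); T,_=base()
p,e=tri(a[:2],b[:2]); print((np.linalg.inv(T)@np.r_[p,1]).round(4),e)
im=get_image("top")[140:240,200:340,::-1]; im2=get_image("side")[140:240,200:330,::-1]
cv2.imwrite("pics/p6.png",cv2.resize(np.hstack([im,im2]),None,fx=2.9,fy=2.9,interpolation=cv2.INTER_CUBIC))
```

```text
t 21.05 w 65.4 gf 0.0 pos [0.5003 0.1316 0.3015] rot z [-0.002  0.004  1.654] Ft [-0.2 -1.2 -0.8] Tt [ 0.554  0.025 -0.014] q [ 0.38  0.16 -1.08  1.69  0.58  1.57 -2.09]
(np.float64(275.78), np.float64(196.02), np.int64(50)) (np.float64(257.8358208955224), np.float64(214.1492537313433), np.int64(67))
[-0.2715 -0.0658  0.0705  1.    ] 0.005188766405878378
```

View pics/p6.png

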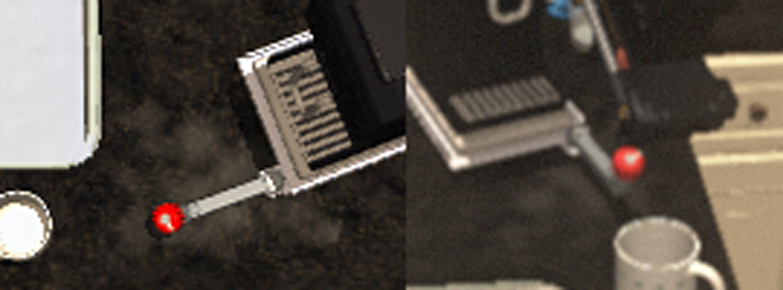

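The base and mug look unmoved, and the knob is at (166,218) in the top half. It has shifted about 4 mm sideways, so I'll check whether the leg turned or the whole tray did.

Run:
```python
from h import *
old=cv2.resize(cv2.imread("pics/p4.png"),(140,100),interpolation=cv2.INTER_AREA)
new=np.ascontiguousarray(get_image("top")[150:250,200:340,::-1])
g=lambda i:cv2.cvtColor(i,cv2.COLOR_BGR2GRAY).astype(np.float32)
o,n=g(old),g(new)
mask=np.zeros_like(o,np.uint8); mask[0:60,80:140]=255
W=np.eye(2,3,dtype=np.float32)
cc,W=cv2.findTransformECC(o,n,W,cv2.MOTION_EUCLIDEAN,(3,200,1e-7),mask,3); print("tray",cc,W.round(4).tolist())
h0=np.array([294.2-200,202.4-150]); print("hinge moves",W@np.r_[h0,1]-h0)
def leg(i):
    s=cv2.resize(i,None,fx=4,fy=4,interpolation=cv2.INTER_CUBIC).astype(int)
    m=(s.min(2)>120)&(s.max(2)-s.min(2)<50); m[:, :66*4]=0; m[:,90*4:]=0; m[:52*4]=0; m[66*4:]=0
    y,x=np.nonzero(m); l=cv2.fitLine(np.c_[x,y].astype(np.float32),cv2.DIST_HUBER,0,.01,.01).ravel(); return np.arctan2(l[1],l[0]),m.sum()
print("leg px angle",leg(old),leg(new))
# absolute: leg vs base from bar pixels, z .038
T,_=base(); I=np.linalg.inv(T)
```

```text
tray 0.9944126366023567 [[1.0, -0.00039999998989515007, 0.08780000358819962], [0.00039999998989515007, 1.0, -0.1599999964237213]]
hinge moves [ 0.06787778 -0.12416145]
leg px angle (np.float32(-0.3888762), np.int64(1840)) (np.float32(-0.37007886), np.int64(1856))
```

The tray has not moved. The leg turned back only 0.02–0.03 rad from its stop (about 1.54, limit 1.48), and the knob is at about 4.5. Handing in.

```bash
python3 -c "
from bench import *
print(close_job())"
```

```text
the job is handed in; nothing more can be done
None
```

I swung the leg out to its stop, screwed the foot down to about 4.5 rad, and handed the job in at about 21 s; no verdict came back. While I turned the knob, the leg came back to about 1.54 rad (limit 1.48). The tray and mug look unmoved in the pictures, but I couldn't measure the load on the feet directly.

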